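# Rivet the loaded nest and post its tally

### The arm

A 7-joint arm with a two-finger parallel gripper is mounted at the origin on the work surface. World frame = base frame: x ahead of the robot, y to its left, z up, the work surface at z = 0. Lengths are in m, angles in rad, forces in N, time in s.
With the tool pointing down it reaches from about 0.425 to 1.025 m from the base axis. Payload 9.4 kg.
Tool frame: the origin (TCP) lies on the mounting face of the last link; the fingertips stand 173 mm ahead of it and the grasp point (between the pads) lies 155 mm ahead of it (ctrl.finger_overhang is the distance from the TCP to the fingertips, in m); z points along the fingers, y is the line along which they close (so a half turn about z gives the same grasp; the last joint's range is limited). The gripper opens to 85 mm and grips with 20 to 120 N. Pads are 22 mm wide; open, the fingers measure 114 mm over their backs; the gripper's body (76 mm by 85 mm) begins 54 mm behind the grasp point. The pads swing forward as they close: fully open they stand 13 mm farther back than shut.
Start: joints at [-1.241, 0.599, -0.003, 1.599, 0.002, 0.943, -0.08], TCP at [0.287, 0.666, 0.405] pointing down, gripper open.
Joint ranges: [-2.57, 2.57], [-0.35, 1.97], [-1.29, 1.29], [0.11, 2.56], [-1.05, 4.19], [0.11, 1.86], [-2.63, 2.63]. Speed limits (rad/s): [2.22, 2.22, 3.01, 3.01, 3.14, 3.14, 3.14].

### API

Orientations are given as a 3x3 rotation matrix whose columns are the frame's x, y, z axes.
In Python, from station import ctrl gives the robot as it stands.
- The arm moves only by the tool jog_arm, never from a script. Its argument "rows" is one flat list of numbers, 6 for each row, row after row: the shift along the tool's x, y, z in m, then the turn, a rotation vector about the tool's x, y, z in degrees. In form: [dx, dy, dz, wx, wy, wz, dx, dy, dz, wx, wy, wz, ...]. A call has 1 to 20 rows; each row is the pose to reach, as a shift and turn from the pose commanded when the call began, along the tool's axes at that moment; what a row does not reach only later rows make up. A row lasts 1/8 s, in which the tool goes at most 62.5 mm and 10.7 degrees, less where a joint would pass 70% of its speed; a pose out of reach is approached as far as the arm can. A call with a gripper value outside its range is refused whole. "gripper" is the opening, from 0 (shut) to 1 (fully open), set as the call begins (left out, the last holds). The fingers move at their own pace and stop on an object; "grip_force" is the grip in N (left out, the last holds). Time passes only in rows, so rows that repeat a pose let the fingers close. It gives the time, the measured TCP pose, the force, the opening and the grip force at its end, in the units of the state.
- ctrl.get_obs(): the state, without advancing time (a new reading comes with each control period).
- ctrl.capture(name): name is "side" or "top" or "wrist"; returns the picture (420x560x3 uint8, red, green, blue); there is no depth.
- ctrl.calibration(name): a dict with "K" (3x3 intrinsics, pixels), "position" and "orientation" of the camera in the world. Camera axes: x right, y up, looking along -z (the intrinsics and any distortion apply to the point x, -y, -z); pixel columns grow to the right and rows downward; lengths in m; the calibration is good to about 2 mm. The wrist camera is an equidistant fisheye: a pixel r from the principal point sees the ray r / f radians off the axis. A picture is of the moment at which its call begins: read the wrist's pose just before it. calibration takes no time and is no camera call; for the wrist camera it gives the pose at the moment of the call.
- ctrl.job_done(): hands the job in; it is judged then, once.
The state is a dict: "t": time; "joints": joint angles; "joint_vel": joint speeds; "joint_efforts": joint torques, N m; "tool_pos": TCP position; "orientation": TCP orientation; "force": force on the tool from outside, world axes, zero at the start; "moment": the same for the moment, N m; "width": opening from 0.0 (shut) to 1.0 (fully open); "gripper_force": force on a finger pad.
Only numpy, scipy, OpenCV 4.12 (cv2) and the standard library are available. Lean on these libraries where they do the work, as an engineer would, in place of code of your own. Each camera call takes 0.05 s, during which the arm holds its last target. There are 200 camera calls.

### The job

Slide the press shuttle fully over to whichever side brings the brass-topped harmonica comb, and not the black dummy, under the ram; only then push the ball-ended handle all the way down and let it come fully back up. Hang the yellow tally plate by its hole on the free-standing peg whose colour matches the nest that holds the brass comb, and leave it hanging still. Leave the comb and dummy in their nests and the other tools on the desk where they lie.

Things in the scene. Friction and masses are not known exactly. Their poses are not given: they have to be found in the camera images.
- press: Green cast hand press, fixed. Origin on the desk below the ram; x points away from its front (front faces the robot), y to its left. In mm: base x -70..180, y +-150, z 0..18; column x 92..158, y +-26, up to z 218; head over the slide x -27..153, y +-22, z 138..222. Ram foot, 28 across, hangs to z 85 at rest and comes down 36.
- shuttle_body (a joint): Slide of the aluminium two-nest shuttle along the press's y, in m: 0 in the middle (start), +0.04 at its left stop, -0.04 at its right stop; rubs with about 3 N, stays where left. Plate 124 (x) x 190 (y) mm, top at z 35 mm. Red nest on its left (+y) half, blue nest on its right.
- shuttle_post (a point): Centre of the top of the black upright post by which the shuttle is pushed or pulled sideways: 18 mm across, 52 mm tall (z 35 to 87 mm above the desk), on a 30 mm wide tongue at the shuttle's front, 102 mm in front of the ram axis. Moves with the shuttle.
- nest_red (a point): Centre of the floor of the red nest, 40 mm left of the shuttle's middle, z 35 mm; moves with the shuttle. A 107 x 33 mm pocket with red walls 5 mm high and a 28 mm wide red band outside it.
- nest_blue (a point): Centre of the floor of the blue nest, 40 mm right of the shuttle's middle, z 35 mm. Moves with the shuttle.
- ram_axis (a point): Fixed point on the ram's vertical axis at z 47 mm, the height of the comb's top.
- handle (a joint): Swing of the press handle in rad: 0 fully up (start), 0.87 fully down. A spring pushes it back up; about 9 N on the ball holds it down. The ram follows it.
- handle_ball (a point): Centre of the black ball, 36 mm across, at the end of the handle, on the press's left (+y) side. It swings in the press's y-z plane at x = 0, at 150 mm from the pivot: at rest 123 mm to the left of and 86 mm above the pivot, when down 145 mm to the left of and 39 mm below it.
- handle_pivot (a point): Axis of the handle's hinge (parallel to the press's x), in the press frame at x 0, y 45, z 190 mm.
- comb: Harmonica comb with a brass reed plate on top, brown body, 104 x 30 x 12 mm, lying in the red or the blue nest with its length along the press's x. Origin: centre of its underside.
- dummy: Plain black plastic dummy comb, 104 x 30 x 12 mm, in the other nest. Origin: centre of its underside.
- tally: Yellow plastic tally plate, 8 mm thick (its x), 60 mm wide (its y), 120 mm tall (its z), standing upright in the rack's slot. A 24 mm hole along its x lies 80 mm above its lower edge and 40 mm below its top edge. Origin: centre of its lower edge. About 90 g.
- tally_hole (a point): Centre of the tally plate's hole, at mid-thickness.
- rack: Fixed wooden rack, 50 (x) x 90 (y) x 30 mm tall, with a 10 x 66 mm slot, 22 mm deep, in which the tally stands (slot floor at z 8 mm). Origin: centre of its underside.
- peg_red: Fixed red stand: base disc 72 mm across and 12 mm thick, upright post 16 mm across up to z 165 mm, and a 10 mm thick round peg that points to the stand's own -x (roughly to the robot), its axis rising from z 150 mm at the post's axis to z 158 mm at its tip 90 mm out. Origin: on the desk under the post.
- peg_red_tip (a point): End of the red peg's axis (the rounded end goes 5 mm further).
- peg_blue: The same stand in blue. Which stand is on the left and which on the right varies.
- peg_blue_tip (a point): End of the blue peg's axis.
- nut_driver: Bystander: nut driver, 90 x 26 x 26 mm yellow grip to its -x and a 95 mm stainless shank to its +x, lying. Origin: underside, at the front end of the grip.
- mouthpiece: Bystander: chromed mouthpiece, 104 x 28 x 19 mm. Origin: centre of its underside.
- dental_mirror: Bystander: angled dental mirror, about 170 mm long, lying along its x, up to 16 mm high. Origin: underside, near the middle.
- pickup_wand: Bystander: black magnetic pickup wand, 170 x 13 x 12 mm, lying along its x. Origin: underside, near the middle.
Mind the look-alikes: they are no part of the job. Of the things like the peg_blue, leave any that is green; of the rest the smaller one is meant. There is more than one size of the tally; the one meant has the size given above.

How it is judged:
On the way, in this order (a step that is already met when the one before it is completed fails the run):
1. the shuttle has been slid over so that the brass comb lies under the ram, handle up (horizontal distance between comb and ram_axis below 0.006 m and height (world z) of comb below 0.04 m and value of joint handle below 0.15 rad), for 0.2 s.
2. the handle is pushed all the way down with the brass comb under the ram (horizontal distance between comb and ram_axis below 0.006 m and height (world z) of comb below 0.04 m and value of joint handle above 0.79 rad), for 0.1 s.
3. the handle is back up (value of joint handle below 0.1 rad), for 0.2 s.
At the end, for the whole second after the job is handed in: Brass comb in its nest (8 mm) and under the ram (6 mm), dummy in the other nest (8 mm), handle up (below 0.1 rad); tally still, upright (0.25 rad), carried by the peg of the comb's nest colour: hole centre 8 to 90 mm out along it, 15 mm sideways, 132 to 160 mm high (horizontal distance between comb and ram_axis below 0.006 m and height (world z) of each of comb, dummy below 0.04 m and value of joint handle below 0.1 rad and ((horizontal distance between comb and nest_red below 0.008 m and x of tally_hole in the frame of peg_red between -0.09 and -0.008 m and y of tally_hole in the frame of peg_red between -0.015 and 0.015 m and z of tally_hole in the frame of peg_red between 0.132 and 0.16 m and contact force between tally and peg_red above 0.2 N) or (horizontal distance between comb and nest_blue below 0.008 m and x of tally_hole in the frame of peg_blue between -0.09 and -0.008 m and y of tally_hole in the frame of peg_blue between -0.015 and 0.015 m and z of tally_hole in the frame of peg_blue between 0.132 and 0.16 m and contact force between tally and peg_blue above 0.2 N)) and angle between tally's own z axis and vertical below 0.25 rad and linear speed of tally below 0.03 m/s and (horizontal distance between dummy and nest_red below 0.008 m or horizontal distance between dummy and nest_blue below 0.008 m)); the robot touches nothing.
It fails at once if the handle is worked while the brass comb is not under the ram (value of joint handle above 0.4 rad and horizontal distance between comb and ram_axis above 0.012 m).
It fails at once if the comb or dummy is lifted out of its nest (height (world z) of any of comb, dummy above 0.055 m).
It fails at once if a bystander tool is shifted more than 25 mm (distance of any of nut_driver, mouthpiece, dental_mirror, pickup_wand from where it was at the start of the episode above 0.025 m).
It also fails if it takes over 62 s, if anything falls off the work surface, if the arm or the gripper's body presses on something with over 40 N, if the wrist force passes 120 N, or if a joint passes its speed limit or range.

## Working session

There is one attempt and no reset: what is moved stays moved. The work goes in short steps, Python scripts to look and compute and a tool call to move; the robot and the scene stay as the last step left them, time stands still between calls to the robot, and variables do not carry over. Pictures are saved under pics/ and viewed, at most 13 in all, crops included, and the job is handed in when it is done.

Besides the shell and the picture viewer there is one more tool, called after "Request:" as name(argument=value, ...) on one line, values as JSON. jog_arm: Moves the arm, as the interface text tells. Its arguments: {"type":"object","properties":{"rows":{"type":"array"},"gripper":{"type":"number"},"grip_force":{"type":"number"}},"required":["rows"]}

```bash
mkdir -p pics; ls
python3 - <<'E'
from station import ctrl
import cv2,numpy as np
for n in("side","top","wrist"):
    c=ctrl.calibration(n);print(n,np.round(c["K"],1).tolist(),np.round(c["position"],3),np.round(c["orientation"],3).tolist(),[k for k in c])
    cv2.imwrite(f"pics/{n}0.png",ctrl.capture(n)[:,:,::-1])
o=ctrl.get_obs();print(o["t"],o["tool_pos"],np.round(o["orientation"],3).tolist(),ctrl.finger_overhang)
E
```

```text
pics
side [[413.0, 0.0, 278.3], [0.0, 413.0, 206.7], [0.0, 0.0, 1.0]] [ 0.513 -0.887  0.916] [[1.0, 0.002, -0.014], [-0.013, 0.647, -0.762], [0.008, 0.763, 0.647]] ['K', 'position', 'orientation']
top [[522.7, 0.0, 278.4], [0.0, 522.7, 199.3], [0.0, 0.0, 1.0]] [ 0.265 -0.018  1.535] [[-0.024, 0.982, -0.187], [-1.0, -0.02, 0.019], [0.015, 0.188, 0.982]] ['K', 'position', 'orientation']
wrist [[325.2, 0.0, 278.1], [0.0, 325.2, 203.8], [0.0, 0.0, 1.0]] [0.216 0.697 0.373] [[0.396, -0.875, -0.276], [0.918, 0.378, 0.119], [0.0, -0.301, 0.954]] ['K', 'position', 'orientation']
0.15 [0.28678607 0.66569512 0.40397726] [[-0.918, 0.396, -0.0], [0.396, 0.918, -0.001], [-0.0, -0.001, -1.0]] 0.1734
```

View pics/top0.png

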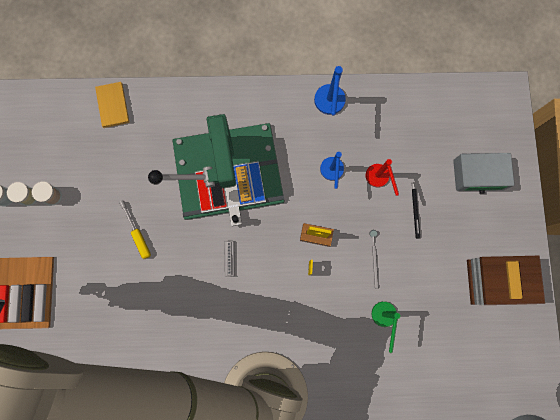

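View pics/side0.png

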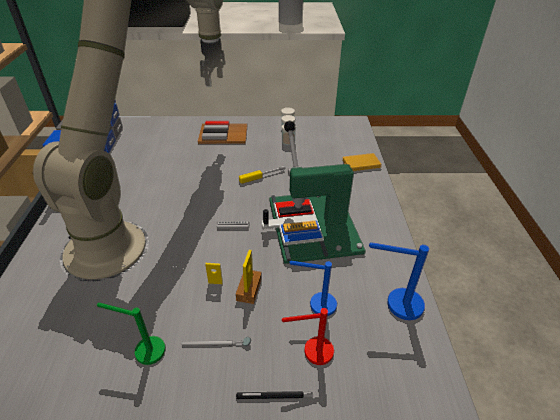

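Brass comb is in the blue nest (top ≈ (243,185)), on the press's right, so the shuttle goes left (+y). The target peg is the small blue stand at (333,168), and the tally is in the rack at (318,235). The larger blue stand, the green stand and the small tally at (311,267) are decoys.

```bash
cat > h.py <<'E'
import numpy as np,cv2
from station import ctrl
def ray(n,uv,c=None):
    c=c or ctrl.calibration(n);K=c["K"];x=(uv[0]-K[0][2])/K[0][0];y=(uv[1]-K[1][2])/K[1][1]
    if n=="wrist":
        r=np.hypot(x,y);s=np.sin(r)/max(r,1e-9);d=np.array([x*s,-y*s,-np.cos(r)])
    else: d=np.array([x,-y,-1.])
    d=np.array(c["orientation"])@d
    return np.array(c["position"]),d/np.linalg.norm(d)
def onz(n,uv,z,c=None):
    p,d=ray(n,uv,c);return p+d*(z-p[2])/d[2]
def tri(L):
    A=np.zeros((3,3));b=np.zeros(3)
    for p,d in L:
        M=np.eye(3)-np.outer(d,d);A+=M;b+=M@p
    x=np.linalg.solve(A,b);return x,[np.linalg.norm((np.eye(3)-np.outer(d,d))@(x-p))*1000 for p,d in L]
def proj(n,P,c=None):
    c=c or ctrl.calibration(n);K=np.array(c["K"]);q=np.array(c["orientation"]).T@(np.array(P)-c["position"])
    x,y=q[0],-q[1];z=-q[2]
    if n=="wrist":
        r=np.hypot(x,y);t=np.arctan2(r,z);x,y=x/r*t,y/r*t
    else: x,y=x/z,y/z
    return np.array([K[0,0]*x+K[0,2],K[1,1]*y+K[1,2]])
E
python3 - <<'E'
import cv2
t=cv2.imread("pics/top0.png");s=cv2.imread("pics/side0.png")
cv2.imwrite("pics/tc.png",cv2.resize(t[85:285,140:405],None,fx=3,fy=3,interpolation=cv2.INTER_CUBIC))
cv2.imwrite("pics/sc.png",cv2.resize(s[115:375,190:440],None,fx=2.3,fy=2.3,interpolation=cv2.INTER_CUBIC))
E
```

```text
(no output)
```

View pics/tc.png

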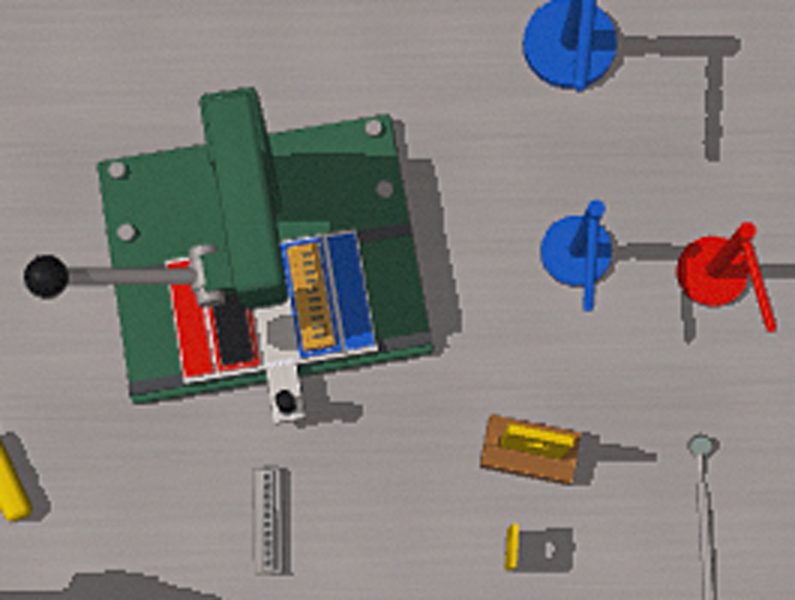

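View pics/sc.png

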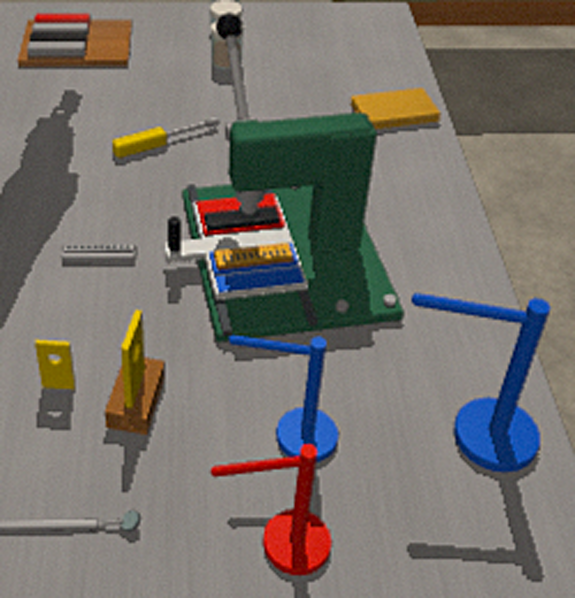

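The crops confirm it. Press front faces the robot with the black post at crop (286,401), the ball at (46,276), the small blue peg tip at (588,305) and the tally top at (538,437). Now the numbers.

```bash
cat > m.py <<'E'
from h import *
T=lambda u,v:(140+u/3-.33,85+v/3-.33)
S=lambda u,v:(190+u/2.3-.28,115+v/2.3-.28)
def tr(n,a,b):
    x,e=tri([ray("top",T(*a)),ray("side",S(*b))]);print(n,np.round(x,4),np.round(e,1));return x
tr("ball",(46,276),(230,26))
tr("post",(286,401),(174,221))
tr("bluetip",(588,308),(231,340));tr("bluepostTop",(596,207),(318,344))
tr("redtip",(771,329),(215,472));tr("redpostTop",(747,230),(308,452))
tr("bigtip",(581,90),(414,300));tr("bigtop",(583,-5),(538,308))
for n,p in(("BL",(99,163)),("BR",(388,115)),("FR",(431,344)),("FL",(131,391))):print(n,onz("top",T(*p),.018))
for n,p in(("blue base",(577,250)),("red base",(714,270)),("big",(570,42))):print(n,onz("top",T(*p),.012))
for n,p in(("r1",(490,415)),("r2",(585,432)),("r3",(574,484)),("r4",(481,467))):print(n,onz("top",T(*p),.03))
for n,p in(("t1",(505,430)),("t2",(575,440))):print(n,onz("top",T(*p),.128))
for n,p in(("tFar",(139,312)),("tNear",(131,348))):print(n,onz("side",S(*p),.128))
print("blue base side",onz("side",S(307,433),.012))
# yellow mask centroid of tally top in image
E
python3 m.py
python3 - <<'E'
from h import *
t=cv2.imread("pics/top0.png");hs=cv2.cvtColor(t,cv2.COLOR_BGR2HSV)
m=cv2.inRange(hs,(22,170,150),(35,255,255))
n,l,s,c=cv2.connectedComponentsWithStats(m)
for i in range(1,n):
    if s[i,4]>15:
        r=cv2.minAreaRect(np.argwhere(l==i)[:,::-1].astype(np.float32));print(s[i],np.round(c[i],1),r)
E
```

```text
ball [0.5683 0.2601 0.2731] [0.6 0.6]
post [0.4909 0.0764 0.0815] [0.5 0.5]
bluetip [ 0.5573 -0.2013  0.1536] [1. 1.]
bluepostTop [ 0.6494 -0.2121  0.1589] [1.4 1.4]
redtip [ 0.5357 -0.3659  0.1527] [0. 0.]
redpostTop [ 0.6254 -0.3485  0.1592] [1.1 1.1]
bigtip [ 0.7453 -0.1965  0.2083] [0.2 0.2]
bigtop [ 0.8572 -0.2055  0.1994] [17. 17.]
BL [0.74587481 0.26592095 0.018     ]
BR [ 0.79096695 -0.0251433   0.018     ]
FR [ 0.55398413 -0.06267558  0.018     ]
FL [0.51337825 0.23149601 0.018     ]
blue base [ 0.64792492 -0.2115702   0.012     ]
red base [ 0.62459281 -0.34798912  0.012     ]
big [ 0.86818065 -0.21383774  0.012     ]
r1 [ 0.48045335 -0.11773379  0.03      ]
r2 [ 0.4618623  -0.20923542  0.03      ]
r3 [ 0.41173192 -0.19641933  0.03      ]
r4 [ 0.43010576 -0.10741229  0.03      ]
t1 [ 0.45242959 -0.12439111  0.128     ]
t2 [ 0.44194885 -0.18742374  0.128     ]
tFar [ 0.4544293  -0.13546026  0.128     ]
tNear [ 0.44780194 -0.18963497  0.128     ]
blue base side [ 0.64727245 -0.21788022  0.012     ]
[309 227  22   7  65] [319.7 229.6] ((319.59619140625, 229.5192413330078), (21.768888473510742, 2.7456257343292236), 11.309932708740234)
[131 229  18  30 228] [139.5 243.5] ((139.4623260498047, 243.5171356201172), (29.2972469329834, 7.696734428405762), 65.55604553222656)
[309 260   4  14  35] [310.8 266.4] ((310.5, 266.5), (13.0, 3.0), 90.0)
```

```bash
cat >> h.py <<'E'
from scipy.spatial.transform import Rotation as R
def Rd(yaw): # tool down, tool y at yaw (deg) in world
    a=np.radians(yaw);y=np.array([np.cos(a),np.sin(a),0]);z=np.array([0,0,-1.]);return np.stack([np.cross(y,z),y,z],1)
def go(p,yaw):
    o=ctrl.get_obs();R0=np.array(o["orientation"]);d=R0.T@(np.array(p)-o["tool_pos"])
    r=R.from_matrix(R0.T@Rd(yaw)).as_rotvec(degrees=True);print("row",np.round(d,4).tolist(),np.round(r,1).tolist(),"t",round(o["t"],2))
def st():
    o=ctrl.get_obs();Rm=np.array(o["orientation"]);print(round(o["t"],2),np.round(o["tool_pos"],4),"yaw y",np.degrees(np.arctan2(Rm[1,1],Rm[0,1])).round(1),"f",np.round(o["force"],1),"w",round(o["width"],3),np.round(o["joints"],2))
E
python3 -c "
from h import *
go((.493,.078,.36),98.7)"
```

```text
row [-0.4219, -0.4581, 0.0446] [-0.1, -0.0, -32.0] t 0.15
```

Request:
jog_arm(rows=[-0.422,-0.458,0.044,0,0,-32,-0.422,-0.458,0.044,0,0,-32,-0.422,-0.458,0.044,0,0,-32,-0.422,-0.458,0.044,0,0,-32,-0.422,-0.458,0.044,0,0,-32,-0.422,-0.458,0.044,0,0,-32,-0.422,-0.458,0.044,0,0,-32,-0.422,-0.458,0.044,0,0,-32,-0.422,-0.458,0.044,0,0,-32,-0.422,-0.458,0.044,0,0,-32,-0.422,-0.458,0.044,0,0,-32,-0.422,-0.458,0.044,0,0,-32,-0.422,-0.458,0.044,0,0,-32,-0.422,-0.458,0.044,0,0,-32], gripper=1)

```text
t: 1.9
tool_pos: [0.4929, 0.0796, 0.3608]
orientation: [[-0.988, -0.154, 0.0], [-0.154, 0.988, 0.0], [-0.0, 0.0, -1.0]]
force: [0.3, -0.1, -0.3]
width: 1.0
gripper_force: 0.0
```

Run:
```python
from h import *
st();c=ctrl.calibration("wrist");im=ctrl.capture("wrist");cv2.imwrite("pics/w1.png",im[:,:,::-1])
print(proj("wrist",(.493,.078,.087),c),proj("wrist",(.493,.078,.035),c))
np.save("w1.npy",c,allow_pickle=True)
```

```text
1.9 [0.4929 0.0796 0.3608] yaw y 98.8 f [ 0.3 -0.1 -0.3] w 1.0 [-0.16  0.4  -0.15  2.15  0.1   0.6   1.34]
[275.02004429 203.47729216] [275.43235928 186.74112011]
```

View pics/w1.png

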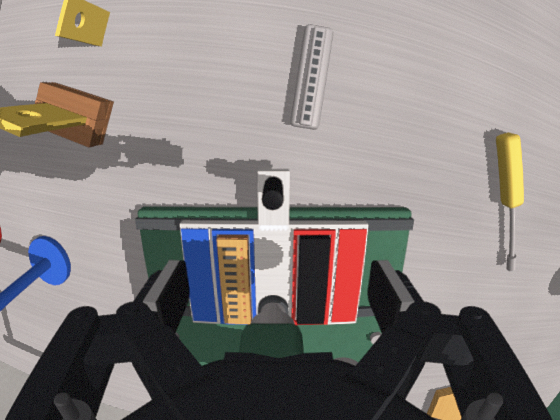

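The wrist view shows the post top at about (273,200), within a pixel or two of the prediction, and the press front edge is level, so the yaw is right. Next: descend, grip the post gently and slide it left.

Request:
jog_arm(rows=[0,-0.0015,0.06,0,0,0,0,-0.0015,0.11,0,0,0,0,-0.0015,0.134,0,0,0,0,-0.0015,0.134,0,0,0])

```text
t: 2.45
tool_pos: [0.493, 0.0775, 0.2252]
orientation: [[-0.988, -0.153, -0.003], [-0.153, 0.988, -0.001], [0.003, -0.0, -1.0]]
force: [0.5, 0.3, 0.6]
width: 1.001
gripper_force: 0.0
```

Request:
jog_arm(rows=[0,0,0,0,0,0,0,0,0,0,0,0,0,0,0,0,0,0,0,0,0,0,0,0,0,0,0,0,0,0,0,0,0,0,0,0], gripper=0.15, grip_force=20)

```text
t: 3.2
tool_pos: [0.4936, 0.0766, 0.2274]
orientation: [[-0.989, -0.151, 0.001], [-0.151, 0.989, 0.0], [-0.001, -0.0, -1.0]]
force: [0.3, -0.8, 8.7]
width: 0.202
gripper_force: 20.8
```

Request:
jog_arm(rows=[0,0.01,0,0,0,0,0,0.02,0,0,0,0,0,0.03,0,0,0,0,0,0.038,0,0,0,0,0,0.041,0,0,0,0,0,0.042,0,0,0,0,0,0.042,0,0,0,0])

```text
t: 4.08
tool_pos: [0.4878, 0.1153, 0.2274]
orientation: [[-0.989, -0.147, 0.001], [-0.147, 0.989, -0.003], [-0.0, -0.003, -1.0]]
force: [3.0, -13.8, 8.6]
width: 0.201
gripper_force: 21.2
```

```bash
python3 -c "
from h import *
st();cv2.imwrite('pics/top2.png',ctrl.capture('top')[:,:,::-1])"
```

```text
4.08 [0.4878 0.1153 0.2274] yaw y 98.5 f [  3.  -13.8   8.6] w 0.201 [-0.3   0.63 -0.07  2.24  0.15  0.28  1.22]
```

The 14 N reaction after 39 mm of travel means the shuttle is at its left stop. Release, rise, then close the fingers over the ball.

Request:
jog_arm(rows=[0,-0.001,0,0,0,0,0,-0.001,0,0,0,0,0,-0.001,0,0,0,0,0,-0.001,-0.06,0,0,0,0,-0.001,-0.12,0,0,0,0,-0.001,-0.18,0,0,0,0,-0.001,-0.24,0,0,0,0,-0.001,-0.28,0,0,0,0,-0.001,-0.28,0,0,0], gripper=0.6)

```text
t: 5.25
tool_pos: [0.4873, 0.1176, 0.5098]
orientation: [[-0.988, -0.151, 0.006], [-0.151, 0.988, 0.002], [-0.006, 0.001, -1.0]]
force: [-0.3, 0.9, -0.3]
width: 0.601
gripper_force: 0.0
```

Run:
```python
from h import *
st();go((.569,.258,.495),98.7)
c=ctrl.calibration("wrist");im=ctrl.capture("wrist");t=ctrl.capture("top")
v=np.hstack([cv2.resize(im,(400,300)),cv2.resize(t[85:285,140:405],(400,300),interpolation=cv2.INTER_CUBIC)])
cv2.imwrite("pics/c3.png",v[:,:,::-1])
```

```text
5.25 [0.4873 0.1176 0.5098] yaw y 98.7 f [-0.3  0.9 -0.3] w 0.601 [-0.22  0.22 -0.16  1.96  0.04  0.96  1.32]
row [-0.1019, 0.1264, 0.0155] [0.1, 0.3, 0.0] t 5.25
```

View pics/c3.png

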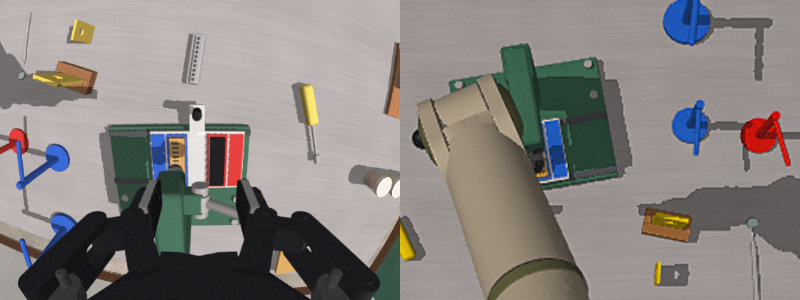

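The wrist view shows the shuttle shifted left, with the brass comb at (177,150) going under the head. On to the ball.

Request:
jog_arm(rows=[-0.05,0.06,0.0,0,0,0,-0.102,0.127,0.008,0,0,0,-0.102,0.127,0.01,0,0,0,-0.102,0.127,0.01,0,0,0,-0.102,0.127,0.01,0,0,0,-0.102,0.127,0.01,0,0,0,-0.102,0.127,0.01,0,0,0], gripper=0)

```text
t: 6.22
tool_pos: [0.5687, 0.2573, 0.497]
orientation: [[-0.989, -0.15, 0.0], [-0.15, 0.989, -0.0], [-0.0, -0.0, -1.0]]
force: [0.2, 0.3, -0.1]
width: 0.0
gripper_force: 0.0
```

Run:
```python
from h import *
st();go((.569,.258,.4675),98.7)
```

```text
6.22 [0.5687 0.2573 0.497 ] yaw y 98.6 f [ 0.2  0.3 -0.1] w 0.0 [-0.39  0.4  -0.19  1.73  0.08  1.03  1.12]
row [-0.0004, 0.0007, 0.0295] [-0.0, 0.0, -0.1] t 6.22
```

Request:
jog_arm(rows=[0,0.001,0.028,0,0,0,0,0.007,0.041,0,0,0,0,0.013,0.053,0,0,0,0,0.018,0.066,0,0,0,0,0.022,0.078,0,0,0,0,0.025,0.091,0,0,0,0,0.0265,0.104,0,0,0,0,0.0265,0.117,0,0,0,0,0.0265,0.129,0,0,0,0,0.025,0.142,0,0,0,0,0.023,0.15,0,0,0,0,0.022,0.155,0,0,0,0,0.022,0.155,0,0,0,0,0.022,0.155,0,0,0])

```text
t: 7.98
tool_pos: [0.5657, 0.2819, 0.3434]
orientation: [[-0.988, -0.152, 0.003], [-0.152, 0.988, 0.004], [-0.003, 0.003, -1.0]]
force: [-1.4, 5.2, 8.5]
width: -0.002
gripper_force: 4.1
```

Run:
```python
from h import *
st()
im=ctrl.capture("side");cv2.imwrite("pics/s4.png",cv2.resize(im[100:300,200:400],None,fx=2.5,fy=2.5)[:,:,::-1])
```

```text
7.97 [0.5657 0.2819 0.3434] yaw y 98.8 f [-1.4  5.2  8.5] w -0.002 [-0.44  0.56 -0.17  1.87  0.14  0.72  1.04]
```

View pics/s4.png

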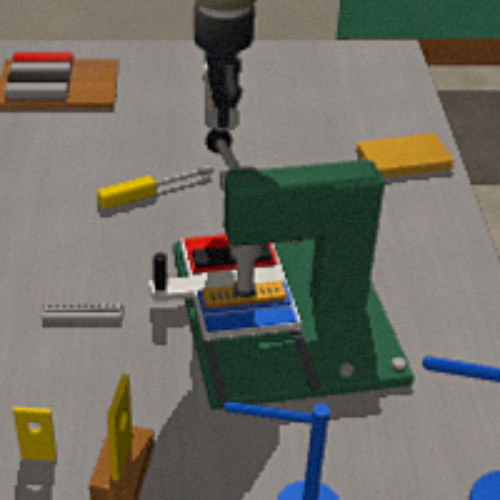

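The ram is on the brass comb with the ball at crop (218,140) still under the finger. I'll push a bit further to feel the stop.

Request:
jog_arm(rows=[0,-0.001,0.003,0,0,0,0,-0.001,0.005,0,0,0,0,-0.001,0.005,0,0,0])

```text
t: 8.4
tool_pos: [0.5656, 0.2815, 0.3413]
orientation: [[-0.988, -0.152, 0.005], [-0.152, 0.988, 0.005], [-0.005, 0.004, -1.0]]
force: [-7.4, 3.2, 32.5]
width: 0.003
gripper_force: 16.1
```

The 32 N reaction shows the stop. Now follow it back up.

Request:
jog_arm(rows=[0,0.001,-0.008,0,0,0,0,0.003,-0.02,0,0,0,0,0.005,-0.033,0,0,0,0,0.005,-0.046,0,0,0,0,0.004,-0.059,0,0,0,0,0.002,-0.072,0,0,0,0,-0.001,-0.085,0,0,0,0,-0.005,-0.098,0,0,0,0,-0.011,-0.111,0,0,0,0,-0.018,-0.124,0,0,0,0,-0.022,-0.136,0,0,0,0,-0.022,-0.17,0,0,0,0,-0.022,-0.2,0,0,0,0,-0.022,-0.2,0,0,0])

```text
t: 10.15
tool_pos: [0.5691, 0.2576, 0.5393]
orientation: [[-0.988, -0.151, 0.003], [-0.151, 0.988, 0.002], [-0.004, 0.002, -1.0]]
force: [0.2, -0.3, -0.4]
width: 0.001
gripper_force: 0.0
```

Run:
```python
from h import *
st();go((.446,-.157,.46),-11.5);go((.446,-.157,.46),168.5)
im=ctrl.capture("side");hs=cv2.cvtColor(im,cv2.COLOR_RGB2GRAY)
# handle up: ball dark around rest pixel
print(proj("side",(.569,.258,.276)))
u,v=proj("side",(.569,.258,.276)).astype(int);print(hs[v-3:v+4,u-3:u+4].mean(), cv2.cvtColor(cv2.imread("pics/side0.png"),cv2.COLOR_BGR2GRAY)[v-3:v+4,u-3:u+4].mean())
```

```text
10.15 [0.5691 0.2576 0.5393] yaw y 98.7 f [ 0.2 -0.3 -0.4] w 0.001 [-0.38  0.36 -0.19  1.67  0.07  1.11  1.13]
row [0.1847, -0.3913, 0.0779] [0.3, 0.0, 110.2] t 10.15
row [0.1847, -0.3913, 0.0779] [-0.0, 0.2, -69.8] t 10.15
[290.15579407 125.49446188]
14.918367346938776 15.346938775510203
```

Request:
jog_arm(rows=[0.185,-0.391,0.05,0,0,110,0.185,-0.391,0.05,0,0,110,0.185,-0.391,0.05,0,0,110,0.185,-0.391,0.05,0,0,110,0.185,-0.391,0.05,0,0,110,0.185,-0.391,0.05,0,0,110,0.185,-0.391,0.078,0,0,110,0.185,-0.391,0.078,0,0,110,0.185,-0.391,0.078,0,0,110,0.185,-0.391,0.078,0,0,110,0.185,-0.391,0.078,0,0,110,0.185,-0.391,0.078,0,0,110,0.185,-0.391,0.078,0,0,110,0.185,-0.391,0.078,0,0,110], gripper=0.6)

```text
t: 11.95
tool_pos: [0.4452, -0.1572, 0.4585]
orientation: [[0.195, 0.981, -0.0], [0.981, -0.195, 0.0], [-0.0, -0.0, -1.0]]
force: [0.5, 1.0, -0.1]
width: 0.601
gripper_force: 0.0
```

Run:
```python
from h import *
st()
c=ctrl.calibration("wrist");im=ctrl.capture("wrist");cv2.imwrite("pics/w5.png",im[:,:,::-1])
import pickle;pickle.dump(c,open("w5.pkl","wb"))
hs=cv2.cvtColor(im,cv2.COLOR_RGB2HSV)
m=cv2.inRange(hs,(22,170,100),(35,255,255))
n,l,s,cc=cv2.connectedComponentsWithStats(m)
for i in range(1,n):
    if s[i,4]>15: print(s[i],np.round(cc[i],1))
for y in (-.03,0,.03):
    a=np.radians(-11.5);print(proj("wrist",(.446-np.sin(a)*y,-.157+np.cos(a)*y,.128),c))
print(proj("wrist",(.557,-.2013,.158),c),proj("wrist",(.648,-.213,.15),c))
```

```text
11.95 [ 0.4452 -0.1572  0.4585] yaw y -11.3 f [ 0.5  1.  -0.1] w 0.601 [-0.05  0.23  0.34  2.11 -0.11  0.82  0.15]
[278.82633079 216.59948497]
[278.94779864 186.84473342]
[279.07061117 155.62145421]
[405.37470162 218.36829838] [480.60333523 208.67770153]
```

View pics/w5.png

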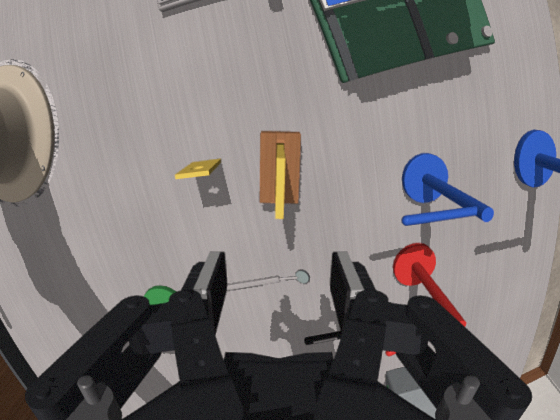

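The tally top edge runs (281,145)–(279,217) and the blue peg tip is at about (404,220). Both match the predictions to 1–2 px, so descend and grip the top of the plate.

Request:
jog_arm(rows=[0,0,0.06,0,0,0,0,0,0.12,0,0,0,0,0,0.16,0,0,0,0,0,0.179,0,0,0,0,0,0.179,0,0,0])

```text
t: 12.62
tool_pos: [0.445, -0.1573, 0.2785]
orientation: [[0.196, 0.981, -0.003], [0.981, -0.196, 0.001], [0.0, -0.003, -1.0]]
force: [-0.0, 0.6, -0.4]
width: 0.6
gripper_force: 0.0
```

Request:
jog_arm(rows=[0,0,0,0,0,0,0,0,0,0,0,0,0,0,0,0,0,0,0,0,0,0,0,0,0,0,0,0,0,0,0,0,0,0,0,0,0,0,0,0,0,0], gripper=0, grip_force=40)

```text
t: 13.5
tool_pos: [0.4457, -0.1573, 0.2808]
orientation: [[0.196, 0.981, 0.002], [0.981, -0.196, -0.0], [0.0, 0.002, -1.0]]
force: [-0.3, 0.5, 6.7]
width: 0.082
gripper_force: 40.4
```

Request:
jog_arm(rows=[0,0,-0.04,0,0,0,0,0,-0.09,0,0,0,0,0,-0.13,0,0,0,0,0,-0.14,0,0,0,0,0,-0.14,0,0,0,0,0,-0.14,0,0,0])

```text
t: 14.25
tool_pos: [0.445, -0.1569, 0.4186]
orientation: [[0.196, 0.981, -0.002], [0.981, -0.196, 0.0], [0.0, -0.002, -1.0]]
force: [0.1, -0.0, -0.3]
width: 0.082
gripper_force: 39.4
```

Run:
```python
from h import *
import pickle
st()
c=ctrl.calibration("wrist");im=ctrl.capture("wrist");s=ctrl.capture("side")
def peg(im,c,name,box):
    u0,v0,u1,v1=box;hs=cv2.cvtColor(im,cv2.COLOR_RGB2HSV);m=cv2.inRange(hs,(100,120,50),(125,255,255));k=np.zeros_like(m);k[v0:v1,u0:u1]=m[v0:v1,u0:u1]
    p=np.argwhere(k)[:,::-1];print(name,len(p),p.min(0),p.max(0),[ (u,p[p[:,0]==u][:,1].mean().round(1),(p[:,0]==u).sum()) for u in range(p[:,0].min(),p[:,0].max()+1,6)])
w5=cv2.imread("pics/w5.png")[:,:,::-1].copy();c5=pickle.load(open("w5.pkl","rb"))
peg(w5,c5,"w5",(395,205,480,230))
peg(cv2.imread("pics/side0.png")[:,:,::-1].copy(),0,"side",(285,255,326,272))
v=np.hstack([cv2.resize(im,(400,300)),cv2.resize(s[170:320,160:360],(400,300),interpolation=cv2.INTER_CUBIC)])
cv2.imwrite("pics/c6.png",v[:,:,::-1]);cv2.imwrite("pics/w6.png",im[:,:,::-1]);pickle.dump(c,open("w6.pkl","wb"))
```

```text
14.25 [ 0.445  -0.1569  0.4186] yaw y -11.3 f [ 0.1 -0.  -0.3] w 0.082 [-0.06  0.29  0.35  2.16 -0.15  0.72  0.2 ]
w5 771 [402 205] [479 224] [(402, np.float64(220.5), np.int64(4)), (408, np.float64(219.5), np.int64(10)), (414, np.float64(219.0), np.int64(9)), (420, np.float64(218.5), np.int64(10)), (426, np.float64(217.5), np.int64(10)), (432, np.float64(216.5), np.int64(10)), (438, np.float64(215.5), np.int64(10)), (444, np.float64(215.0), np.int64(9)), (450, np.float64(214.0), np.int64(9)), (456, np.float64(213.0), np.int64(9)), (462, np.float64(210.8), np.int64(11)), (468, np.float64(210.0), np.int64(11)), (474, np.float64(209.5), np.int64(10))]
side 156 [289 260] [325 271] [(289, np.float64(261.5), np.int64(2)), (295, np.float64(262.5), np.int64(4)), (301, np.float64(263.5), np.int64(4)), (307, np.float64(264.5), np.int64(4)), (313, np.float64(265.5), np.int64(4)), (319, np.float64(266.5), np.int64(4)), (325, np.float64(267.0), np.int64(9))]
```

View pics/c6.png

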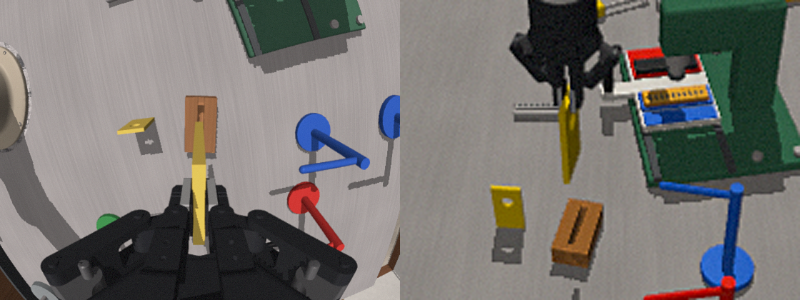

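The plate is held upright and centred, clear of the rack. Next: the peg axis from the wrist view.

Run:
```python
from h import *
import pickle
c5=pickle.load(open("w5.pkl","rb"))
e=onz("wrist",(402,220.3),.158,c5);a=onz("wrist",(408,219.5),.158,c5);b=onz("wrist",(450,214),.1535,c5)
print(e,a,b)
d=(b-a)[:2];d/=np.linalg.norm(d);print("w yaw",np.degrees(np.arctan2(d[1],d[0])))
x,er=tri([ray("wrist",(406,219.9),c5),ray("side",(290.3,261.8)),ray("top",(140+588/3-.33,85+307/3-.33))]);print(x,er)
```

```text
[ 0.55347556 -0.20250291  0.158     ] [ 0.55959594 -0.20300096  0.158     ] [ 0.60764153 -0.20915095  0.1535    ]
w yaw -7.294367871962721
[ 0.55745414 -0.20203525  0.15765959] [np.float64(0.9908605326918482), np.float64(1.0833958218312163), np.float64(1.562640249852085)]
```

```bash
python3 -c "
from h import *
go((.5134,-.1968,.348),-7.3)"
```

```text
row [-0.0255, 0.075, 0.0703] [-0.1, 0.0, -4.0] t 14.35
```

Request:
jog_arm(rows=[-0.013,0.037,0.015,0,0,-2,-0.0255,0.075,0.03,0,0,-4,-0.0255,0.075,0.055,0,0,-4,-0.0255,0.075,0.0705,0,0,-4,-0.0255,0.075,0.0705,0,0,-4,-0.0255,0.075,0.0705,0,0,-4])

```text
t: 15.1
tool_pos: [0.5137, -0.1969, 0.3497]
orientation: [[0.127, 0.992, 0.0], [0.992, -0.127, -0.0], [-0.0, 0.0, -1.0]]
force: [-0.4, 0.0, -0.9]
width: 0.086
gripper_force: 39.4
```

Run:
```python
from h import *
st()
w=ctrl.capture("wrist");s=ctrl.capture("side");t=ctrl.capture("top")
f=lambda a,b:cv2.resize(a,b,interpolation=cv2.INTER_CUBIC)
v=np.hstack([f(w[120:360,180:420],(400,400)),f(s[200:300,230:330],(400,400))])
cv2.imwrite("pics/c7.png",v[:,:,::-1])
```

```text
15.1 [ 0.5137 -0.1969  0.3497] yaw y -7.3 f [-0.4  0.  -0.9] w 0.086 [ 0.06  0.48  0.29  2.07 -0.23  0.62  0.37]
```

View pics/c7.png

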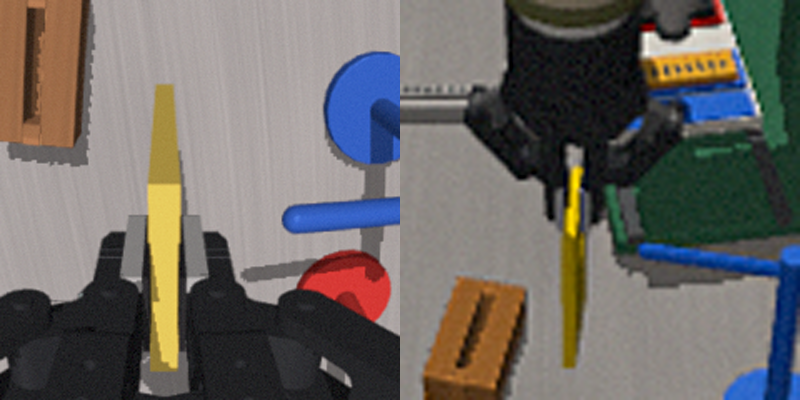

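Run:
```python
from h import *
o=ctrl.get_obs();p=np.array(o["tool_pos"]);Rm=np.array(o["orientation"])
for n,x,z in(("bot+y",.03,.2728),("top+y",.03,.1528),("top-y",-.03,.1528)):
    print(n,proj("wrist",p+Rm@np.array([x,0,z])))
```

```text
bot+y [277.91746666 167.94052246]
top+y [277.83112518 225.93009674]
top-y [277.98058416 340.23616144]
```

The plate sits about 2 mm toward −y in the grip, so I'll shift 2 mm while threading it onto the peg.

Request:
jog_arm(rows=[0.002,0.015,0,0,0,0,0.002,0.03,0,0,0,0,0.002,0.04,0,0,0,0,0.002,0.048,0,0,0,0,0.002,0.056,0,0,0,0,0.002,0.063,0.001,0,0,0,0.002,0.063,0.001,0,0,0])

```text
t: 16.12
tool_pos: [0.5769, -0.203, 0.348]
orientation: [[0.127, 0.992, -0.0], [0.992, -0.127, -0.0], [-0.0, -0.0, -1.0]]
force: [-0.5, -0.3, -0.6]
width: 0.082
gripper_force: 39.4
```

Run:
```python
from h import *
st()
w=ctrl.capture("wrist");s=ctrl.capture("side")
f=lambda a,b:cv2.resize(a,b,interpolation=cv2.INTER_CUBIC)
v=np.hstack([f(w[120:360,180:420],(400,400)),f(s[200:300,240:340],(400,400))])
cv2.imwrite("pics/c8.png",v[:,:,::-1])
```

```text
16.12 [ 0.5769 -0.203   0.348 ] yaw y -7.3 f [-0.5 -0.3 -0.6] w 0.082 [ 0.05  0.54  0.29  1.93 -0.23  0.7   0.35]
```

View pics/c8.png

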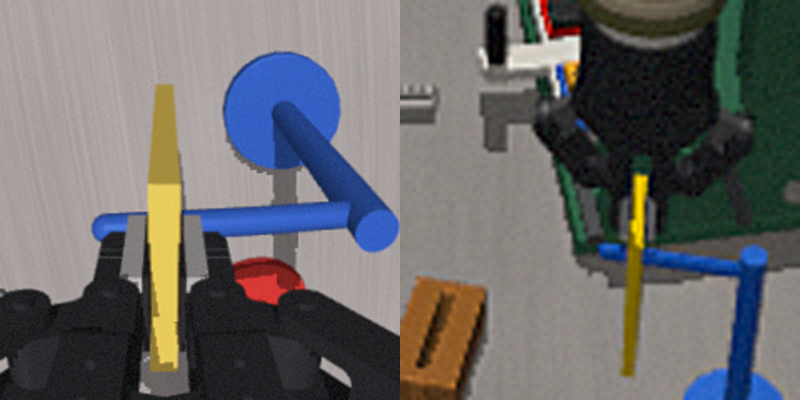

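The plate is threaded: the peg tip shows at left (105,227) and nothing is touching. Advance and lower.

Request:
jog_arm(rows=[0,0.01,0,0,0,0,0,0.02,0,0,0,0,0,0.026,0,0,0,0,0,0.026,0.003,0,0,0,0,0.026,0.006,0,0,0,0,0.026,0.007,0,0,0,0,0.026,0.007,0,0,0])

```text
t: 17.1
tool_pos: [0.6021, -0.2063, 0.3411]
orientation: [[0.127, 0.992, -0.0], [0.992, -0.127, 0.0], [0.0, -0.0, -1.0]]
force: [-0.2, -0.2, -1.2]
width: 0.086
gripper_force: 39.4
```

Request:
jog_arm(rows=[0,0,0.001,0,0,0,0,0,0.002,0,0,0,0,0,0.002,0,0,0])

```text
t: 17.48
tool_pos: [0.6024, -0.2063, 0.3394]
orientation: [[0.127, 0.992, 0.0], [0.992, -0.127, -0.0], [-0.0, 0.0, -1.0]]
force: [0.6, -0.5, 1.4]
width: 0.085
gripper_force: 39.9
```

Contact is made (+1.4 N). Open gently and retreat up.

Request:
jog_arm(rows=[0,0,0,0,0,0,0,0,0,0,0,0,0,0,0,0,0,0,0,0,0,0,0,0,0,0,-0.01,0,0,0,0,0,-0.025,0,0,0,0,0,-0.06,0,0,0,0,0,-0.1,0,0,0,0,0,-0.15,0,0,0,0,0,-0.15,0,0,0], gripper=0.3)

```text
t: 18.73
tool_pos: [0.6025, -0.207, 0.4946]
orientation: [[0.128, 0.992, 0.008], [0.992, -0.128, -0.002], [-0.001, 0.008, -1.0]]
force: [0.7, 0.7, -0.4]
width: 0.299
gripper_force: 0.0
```

Request:
jog_arm(rows=[0,-0.05,0,0,0,0,0,-0.1,0,0,0,0,0,-0.15,0,0,0,0,0,-0.15,0,0,0,0,0,-0.15,0,0,0,0,0,-0.15,0,0,0,0,0,-0.15,0,0,0,0,0,-0.15,0,0,0,0,0,-0.15,0,0,0,0,0,-0.15,0,0,0,0,0,-0.15,0,0,0,0,0,-0.15,0,0,0,0,0,-0.15,0,0,0,0])

```text
t: 20.35
tool_pos: [0.4535, -0.1872, 0.4892]
orientation: [[0.127, 0.992, 0.0], [0.992, -0.127, -0.0], [0.0, 0.0, -1.0]]
force: [0.5, 0.3, -0.5]
width: 0.298
gripper_force: 0.0
```

Run:
```python
from h import *
st()
t=ctrl.capture("top");s=ctrl.capture("side")
f=lambda a,b:cv2.resize(a,b,interpolation=cv2.INTER_CUBIC)
v=np.hstack([f(t[85:285,140:405],(400,300)),f(s[110:290,220:460],(400,300))])
cv2.imwrite("pics/c9.png",v[:,:,::-1])
```

```text
20.35 [ 0.4535 -0.1872  0.4892] yaw y -7.3 f [ 0.5  0.3 -0.5] w 0.298 [-0.02  0.22  0.37  2.04 -0.1   0.9   0.27]
```

View pics/c9.png

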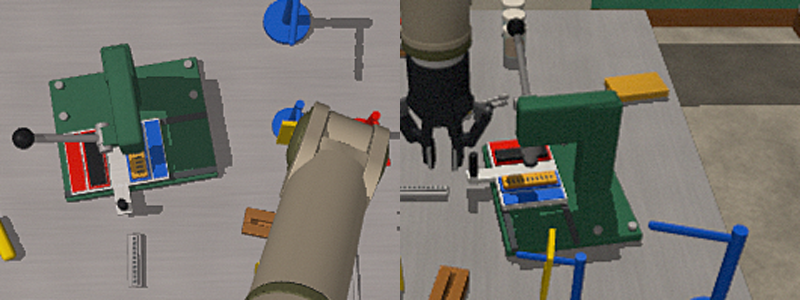

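Request:
jog_arm(rows=[0,0,0,0,0,0,0,0,0,0,0,0,0,0,0,0,0,0,0,0,0,0,0,0,0,0,0,0,0,0,0,0,0,0,0,0,0,0,0,0,0,0,0,0,0,0,0,0,0,0,0,0,0,0,0,0,0,0,0,0,0,0,0,0,0,0,0,0,0,0,0,0,0,0,0,0,0,0,0,0,0,0,0,0,0,0,0,0,0,0,0,0,0,0,0,0])

```text
t: 22.45
tool_pos: [0.4536, -0.1872, 0.4892]
orientation: [[0.127, 0.992, 0.0], [0.992, -0.127, -0.0], [0.0, 0.0, -1.0]]
force: [0.6, 0.3, -0.1]
width: 0.298
gripper_force: 0.0
```

Run:
```python
from h import *
for _ in range(4):
    s=ctrl.capture("side")[230:320,280:350];m=cv2.inRange(cv2.cvtColor(s,cv2.COLOR_RGB2HSV),(22,150,60),(35,255,255));p=np.argwhere(m);print(len(p),p.mean(0).round(2)+[230,280],p.min(0),p.max(0))
print(ctrl.job_done())
```

```text
205 [269.85 308.16] [17 24] [66 33]
203 [269.91 308.13] [17 24] [66 33]
203 [269.94 308.15] [17 24] [66 33]
205 [269.79 308.17] [17 24] [66 33]
the job is handed in; nothing more can be done
None
```

The job is handed in at about 22.7 s: the brass comb is under the ram with the shuttle at its left stop, the handle was pushed down to its stop and came back up, and the tally hangs still on the small blue peg. The hand-in returned no verdict, so I don't have a pass/fail result.

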